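# Park the calculator in its corner stop and block it with the big weight

### The job

Park the desk calculator in the L-shaped bar stop: push it along the desk until its long side lies flush against the long bar and its thin end is home against the short bar. Push the largest of the three test weights along the desk, upright, until it stands against the calculator's display end and keeps it from sliding back out. Only push with the fingers, do not grip or lift anything, and leave all other things where they are.

Things in the scene. Friction and masses are not known exactly. Their poses are not given: they have to be found in the camera images.
- calculator: Dark grey desk calculator with keys, loose, face up, 150 x 104 mm, about 160 g; a wedge: 25 mm thick at the display end (+x), 10 mm at the other (-x). Origin: centre of underside. x: along the 150 mm (ends at -75 and +75 mm), y: across, z up. Starts with -x roughly to the robot's left (within 13 degrees). The thin -x end goes to the short bar; the weight blocks the display end.
- corner_stop: L of two aluminium bars fixed to the desk, 20 mm high, 14 mm thick, screw heads 2 mm proud. Origin: inside corner, at desk height; turned up to 8 degrees. Long bar: inner face is the plane x = 0, 195 mm from the corner along -y (robot's right). Short bar: inner face is y = 0, 80 mm along -x (toward the robot). Parked, the calculator's origin is at x = -52, y = -75 mm in this frame.
- weight_500g: The largest of three round test weights with a knob on top, brass, loose, 40 mm diameter, 52 mm high, about 500 g; the wide body is the lower 30 mm. Origin: centre of its underside. Against the display end its origin is 95 mm from the calculator's origin along the calculator's +x. A fixed printer, 145 mm high, is behind: front at world x = 0.56, from y = -0.16 to the right.
- weight_200g: Bystander: middle-sized test weight with knob, silver-white, 30 mm diameter, 40 mm high. Origin: centre of its underside. The three weights stand in a row about 55 mm apart, in any order.
- weight_100g: Bystander: smallest test weight with knob, brass, 24 mm diameter, 32 mm high. Origin: centre of its underside.
- hole_punch: Bystander: two-hole punch, 88 x 110 x 78 mm high, left of the stop. Origin: centre of its underside.
- stapler: Bystander: stapler lying on its side, 44 x 128 x 30 mm, behind the stop. Origin: centre of its underside.
- usb_stick: Bystander: small memory stick, 18 x 52 x 9 mm, left of the stop. Origin: centre of its underside.
- binder_clip: Bystander: fold-back clip, 26 x 41 x 35 mm high, right of the weights. Origin: centre of its underside.
- mug: Bystander: brown mug, 81 mm diameter, 94 mm high, behind the stop. Origin: on its underside.
- phone: Bystander: phone lying flat, 79 x 152 x 10 mm, far right. Origin: centre of its underside.

How it is judged:
By the outcome, as a careful person would: the job done as asked, in the order asked, and still so for the second after the job is handed in, with the robot touching nothing.
It also fails if it takes over 72 s, if anything falls off the work surface, if the arm or the gripper's body presses on something with over 40 N, if the wrist force passes 120 N, or if a joint passes its speed limit or range.

### The arm

A 6-joint arm with a two-finger parallel gripper is mounted at the origin on a cart in front of the work surface, level with it; the furniture and walls round the work are solid. World frame = base frame: x ahead of the robot, y to its left, z up, the work surface at z = 0. Lengths are in m, angles in rad, forces in N, time in s.
With the tool pointing down it reaches from about 0.25 to 0.725 m from the base axis. Payload 4 kg.
Tool frame: the origin (TCP) lies between the finger pads; the fingertips stand 8 mm ahead of it and the grasp point (between the pads) lies 11 mm behind it (bot.tip_reach is the distance from the TCP to the fingertips, in m); z points along the fingers, y is the line along which they close (so a half turn about z gives the same grasp; the last joint's range is limited). The gripper opens to 85 mm and grips with 20 to 120 N. Pads are 22 mm wide; open, the fingers measure 114 mm over their backs; the gripper's body (76 mm by 85 mm) begins 54 mm behind the grasp point. The pads swing forward as they close: fully open they stand 13 mm farther back than shut.
Start: joints at [1.127, 0.241, 0.005, 1.335, 0, 1.571], TCP at [0.215, 0.452, 0.239] pointing down, gripper open.
Joint ranges: [-2.72, 2.72], [-1.05, 1.87], [-1.09, 1.28], [-1.99, 2.15], [-1.42, 1.44], [-3.14, 3.14]. Speed limits (rad/s): [2.79, 2.79, 3.14, 3.14, 3.14, 3.14].

### API

Orientations are given as a unit quaternion [x, y, z, w].
In Python, from workcell import bot gives the robot as it stands.
- The arm moves only by the tool move_arm, never from a script. Its argument "deltas" is a list of rows, each a list of 7 numbers: the opening, from 0 (shut) to 1 (fully open), then the shift along the tool's x, y, z in mm, then the turn, a rotation vector about the tool's x, y, z in degrees. In form: [[gripper, tx, ty, tz, ax, ay, az], ...]. A call has 1 to 10 rows; each row shifts and turns the commanded pose from where the row before left it, along the tool's axes as they then stand; what a row does not reach is not made up. A row lasts 1/12 s, in which the tool goes at most 41.7 mm and 7.16 degrees, less where a joint would pass 70% of its speed; a pose out of reach is approached as far as the arm can. A call is refused whole if a number of a shift passes 41.7 or a number of a turn 7.16, either way. A call with a gripper value outside its range is refused whole. The fingers move at their own pace and stop on an object; the grip force is fixed at half the most. Time passes only in rows, so rows that do not move let the fingers close. It gives the time, the measured TCP pose, the force, the opening and the grip force at its end, in the units of the state.
- bot.get_obs(): the state, without advancing time (a new reading comes with each control period).
- bot.camera(name): name is "scene" or "side" or "wrist"; returns the picture (420x560x3 uint8, blue, green, red); there is no depth.
- bot.calibration(name): a dict with "K" (3x3 intrinsics, pixels), "position" and "orientation" of the camera in the world. Camera axes: x right, y down, z forward; pixel columns grow to the right and rows downward; lengths in m; the calibration is good to about 2 mm. A picture is of the moment at which its call begins: read the wrist's pose just before it. calibration takes no time and is no camera call; for the wrist camera it gives the pose at the moment of the call.
- bot.job_done(): hands the job in; it is judged then, once.
Trained networks look in the newest picture that a camera, given by its name, has taken for a name from the list of things; names that differ only in an ending like _2 or _b are one class to them, and where a whole thing is asked for, a point or a joint stands for the part that bears it (a point fixed in the world has none). Each returns a list of dicts, best first, with "conf" (0 to 1); they miss things now and then, are a little off and sometimes report something else, mostly with a low value. They report only what shows in the picture. A call takes as long as a camera call.
- bot.outline_of(query, camera): "pixels" (420x560 bool, what is visible of it) and "rect" ([left, top, width, height] in pixels, round what is visible of it).
The state is a dict: "clock": time; "joint_pos": joint angles; "joint_vel": joint speeds; "tau": joint torques, N m; "eef_pos": TCP position; "tool_rot": TCP orientation; "ft_force": force on the tool from outside, world axes, zero at the start; "ft_torque": the same for the moment, N m; "grip_width": finger opening in m; "grasp_force": force on a finger pad.
Only numpy, scipy, OpenCV 4.12 (cv2) and the standard library are available. Lean on these libraries where they do the work, as an engineer would, in place of code of your own. Each camera call takes 0.05 s, during which the arm holds its last target. There are 200 camera calls.

## Working session

There is one attempt and no reset: what is moved stays moved. The work goes in short steps, Python scripts to look and compute and a tool call to move; the robot and the scene stay as the last step left them, time stands still between calls to the robot, and variables do not carry over. Pictures are saved under pics/ and viewed, at most 10 in all, crops included, and the job is handed in when it is done.

Besides the shell and the picture viewer there is one more tool, called after "Call:" by a JSON object that holds its "fn" and its "kwargs". move_arm: Moves the arm, as the interface text tells. Its arguments: {"type":"object","properties":{"deltas":{"type":"array","items":{"type":"array","items":{"type":"number"}}}},"required":["deltas"]}

```bash
mkdir -p pics; cat > h.py <<'E'
import numpy as np, cv2
from scipy.spatial.transform import Rotation as R
from workcell import bot
def ray(cam,px):
    c=bot.calibration(cam);d=R.from_quat(c["orientation"]).as_matrix()@np.linalg.inv(c["K"])@np.r_[px,1.]
    return np.array(c["position"]),d
def onplane(cam,px,z=0):
    p,d=ray(cam,px);return (p+d*(z-p[2])/d[2])[:2]
def proj(cam,P):
    c=bot.calibration(cam);q=R.from_quat(c["orientation"]).inv().apply(np.atleast_2d(P)-c["position"])@np.array(c["K"]).T
    return q[:,:2]/q[:,2:]
E
python3 - <<'E'
from h import *
for n in ["scene","side"]:
    im=bot.camera(n);cv2.imwrite(f"pics/{n}0.png",im)
    c=bot.calibration(n);print(n,np.round(c["position"],3),np.round(R.from_quat(c["orientation"]).as_matrix()[:,2],2))
    for q in ["calculator","corner_stop","weight_500g","weight_200g","weight_100g","binder_clip","usb_stick","stapler"]:
        print(q,[(round(o["conf"],2),np.round(o["rect"]).tolist()) for o in bot.outline_of(q,n)[:2]])
o=bot.get_obs();print({k:np.round(v,3).tolist() for k,v in o.items()})
E
```

```text
scene [-0.529 -0.206  1.3  ] [ 0.66  0.03 -0.75]
calculator [(0.82, [227.0, 229.0, 51.0, 33.0])]
corner_stop [(0.69, [212.0, 213.0, 64.0, 24.0])]
weight_500g [(0.72, [346.0, 235.0, 14.0, 18.0])]
weight_200g [(0.48, [338.0, 252.0, 13.0, 15.0])]
weight_100g [(0.54, [336.0, 224.0, 7.0, 14.0])]
binder_clip []
usb_stick []
stapler [(0.62, [244.0, 164.0, 34.0, 24.0])]
side [ 0.372 -0.91   0.757] [ 0.18  0.72 -0.67]
calculator [(0.9, [213.0, 202.0, 38.0, 37.0]), (0.68, [223.0, 125.0, 26.0, 37.0])]
corner_stop [(0.82, [236.0, 183.0, 38.0, 50.0])]
weight_500g [(0.69, [245.0, 290.0, 18.0, 29.0]), (0.29, [308.0, 193.0, 20.0, 7.0])]
weight_200g [(0.76, [222.0, 296.0, 14.0, 19.0])]
weight_100g [(0.5, [272.0, 285.0, 11.0, 13.0])]
binder_clip [(0.73, [275.0, 338.0, 21.0, 12.0])]
usb_stick [(0.61, [232.0, 160.0, 12.0, 6.0]), (0.55, [258.0, 352.0, 44.0, 65.0])]
stapler [(0.5, [308.0, 194.0, 20.0, 5.0])]
{'clock': 0.9, 'joint_pos': [1.127, 0.241, 0.005, 1.335, -0.0, 1.571], 'joint_vel': [0.0, -0.001, 0.0, 0.001, 0.001, 0.0], 'tau': [0.001, -36.335, 23.931, 0.603, 0.001, 0.0], 'eef_pos': [0.215, 0.452, 0.239], 'tool_rot': [0.22, 0.975, 0.0, 0.0], 'ft_force': [0.619, 0.628, -0.467], 'ft_torque': [0.144, -0.067, -0.029], 'grasp_force': 0.78, 'grip_width': 0.085}
```

View pics/scene0.png

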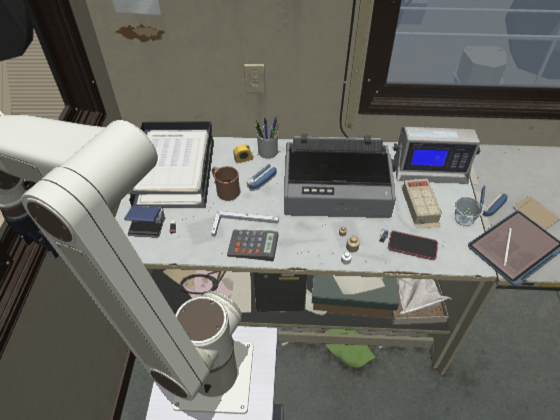

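View pics/side0.png

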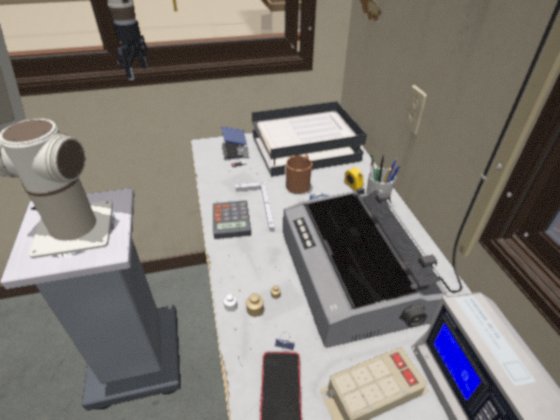

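The scene picture shows the calculator at about (253,244) with its display to the right, and the L stop behind it with its corner at about (215,217). The weights are at (343,231) for 100 g, (353,243) for 500 g and (347,257) for 200 g. I'll get rough positions, then look closer with the wrist camera.

```bash
python3 - <<'E'
from h import *
for n,pts in {"scene":dict(calc=(253,244,.02),corner=(217,217,.02),stopend=(277,220,.02),w5=(353,250,0),w2=(347,263,0),w1=(342,236,0),usb=(172,227,0),clip=(384,236,.02),edge=(250,266,0)),
 "side":dict(calc=(231,219,.02),w5=(255,310,0),w2=(230,305,0),w1=(275,295,0),clip=(285,344,.0))}.items():
    for k,(u,v,z) in pts.items(): print(n,k,np.round(onplane(n,(u,v),z),3))
c=bot.calibration("wrist");o=bot.get_obs()
T=R.from_quat(o["tool_rot"]);print(np.round(T.as_matrix(),3))
print("cam in tool",np.round(T.inv().apply(np.array(c["position"])-o["eef_pos"]),4),np.round((T.inv()*R.from_quat(c["orientation"])).as_matrix(),3),np.round(c["K"],1))
E
```

```text
scene calc [ 0.428 -0.068]
scene corner [0.534 0.061]
scene stopend [ 0.53  -0.139]
scene w5 [ 0.434 -0.387]
scene w2 [ 0.382 -0.366]
scene w1 [ 0.489 -0.354]
scene usb [0.501 0.21 ]
scene clip [ 0.479 -0.487]
scene edge [ 0.357 -0.064]
side calc [ 0.431 -0.087]
side w5 [ 0.442 -0.386]
side w2 [ 0.388 -0.359]
side w1 [ 0.496 -0.356]
side clip [ 0.487 -0.486]
[[-0.903  0.429  0.   ]
 [ 0.429  0.903  0.   ]
 [-0.     0.    -1.   ]]
cam in tool [ 0.0834  0.0008 -0.134 ] [[-0.001 -0.946 -0.325]
 [ 1.    -0.001  0.001]
 [-0.001 -0.325  0.946]] [[325.3   0.  277.6]
 [  0.  325.3 212.8]
 [  0.    0.    1. ]]
```

Call:
{"fn": "move_arm", "kwargs": {"deltas": [[1,0,-20,-15,0,0,-6.35],[1,0,-30,-15,0,0,-6.35],[1,0,-40,-15,0,0,-6.35],[1,-10,-41,-15,0,0,-6.35],[1,-20,-41,0,0,0,0],[1,-20,-41,0,0,0,0],[1,-20,-41,0,0,0,0],[1,-20,-41,0,0,0,0],[1,-20,-41,0,0,0,0],[1,-20,-41,0,0,0,0]]}}

```text
clock: 1.73
eef_pos: [0.3016, 0.1013, 0.2976]
tool_rot: [-0.0, 1.0, -0.0, -0.0]
ft_force: [0.0, 0.4, -2.9]
grip_width: 0.0854
grasp_force: 0.0
```

Call:
{"fn": "move_arm", "kwargs": {"deltas": [[1,-15,-41,0,0,0,0],[1,-20,-41,0,0,0,0],[1,-20,-41,0,0,0,0],[1,-10,-41,0,0,0,0],[1,0,-41,0,0,0,0],[1,0,-20,0,0,0,0],[1,0,0,0,0,0,0],[1,0,0,0,0,0,0]]}}

```text
clock: 2.4
eef_pos: [0.3619, -0.1129, 0.2972]
tool_rot: [0.002, 1.0, 0.001, -0.001]
ft_force: [-1.4, 0.2, -2.8]
grip_width: 0.0854
grasp_force: 0.0
```

```bash
python3 - <<'E'
from h import *
print(bot.tip_reach, np.round(bot.get_obs()["eef_pos"],4),np.round(bot.get_obs()["tool_rot"],4))
im=bot.camera("wrist");cv2.imwrite("pics/w1.png",cv2.resize(im,None,fx=1.42,fy=1.42,interpolation=cv2.INTER_CUBIC));cv2.imwrite("w1raw.png",im)
masks={}
for q in ["calculator","corner_stop","weight_500g","weight_200g","weight_100g","binder_clip"]:
    r=bot.outline_of(q,"wrist")
    print(q,[(round(o["conf"],2),np.round(o["rect"]).tolist()) for o in r[:2]])
    if r: masks[q]=r[0]["pixels"]
np.savez("m1.npz",**masks)
c,=[max(cv2.findContours(masks["calculator"].astype(np.uint8),0,2)[0],key=cv2.contourArea)] 
print(cv2.approxPolyDP(c,6,True)[:,0].tolist())
E
```

```text
0.008 [ 0.3619 -0.1129  0.2972] [ 2.0e-03  1.0e+00  6.0e-04 -1.2e-03]
calculator [(0.62, [252.0, 174.0, 120.0, 83.0])]
corner_stop [(0.56, [261.0, 234.0, 151.0, 64.0])]
weight_500g [(0.95, [56.0, 210.0, 46.0, 38.0])]
weight_200g [(0.78, [73.0, 176.0, 32.0, 24.0])]
weight_100g [(0.54, [96.0, 249.0, 24.0, 26.0])]
binder_clip [(0.98, [9.0, 237.0, 25.0, 33.0])]
[[260, 179], [258, 253], [359, 252], [369, 186]]
```

View pics/w1.png

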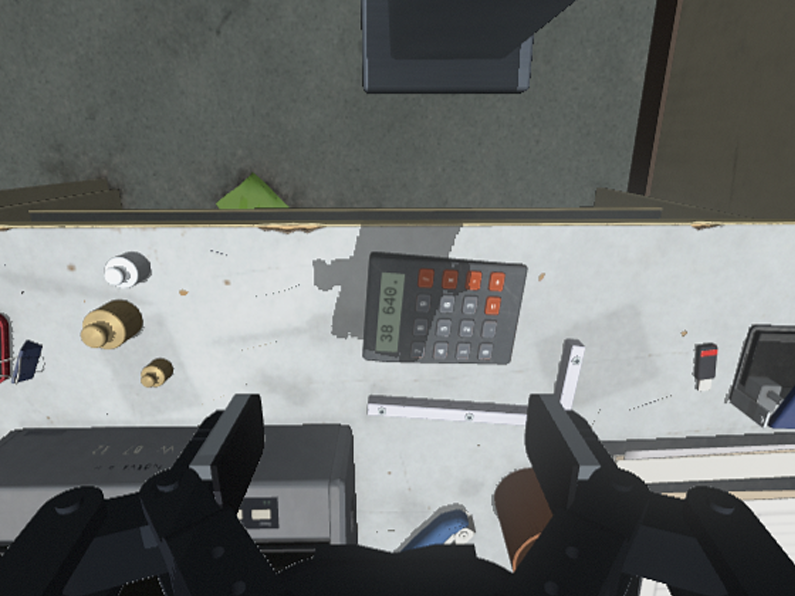

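The wrist picture (scaled 1.42, robot side up) shows:
- Calculator corners at (371,253), (362,361), (511,365) and (527,264).
- Stop: long bar running from (368,400) to about (530,412), short bar at about (570,370).
- Weights: 500 g at (110,322), with 200 g at (128,270) and 100 g at (157,372).

I'll zoom in for accuracy.

```bash
python3 - <<'E'
from h import *
im=cv2.imread("w1raw.png");cv2.imwrite("pics/z1.png",cv2.resize(im[170:310,245:425],None,fx=4.2,fy=4.2,interpolation=cv2.INTER_CUBIC))
E
```

```text
(no output)
```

View pics/z1.png

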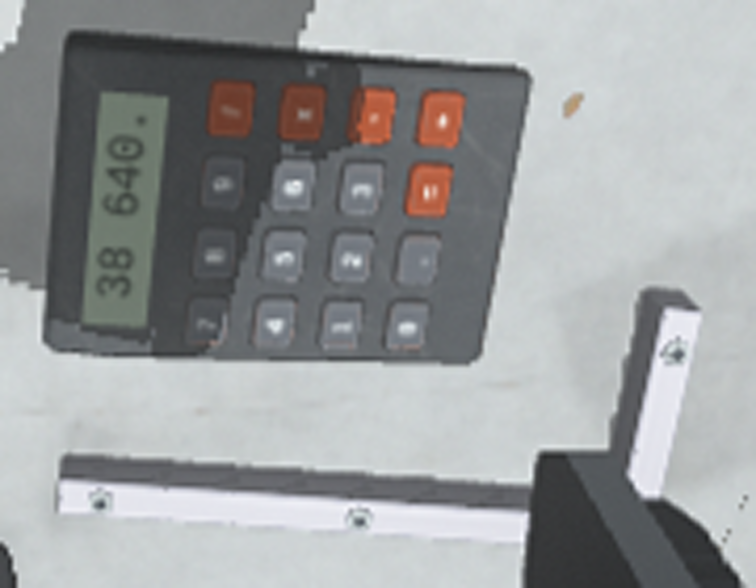

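The zoom shows the inner faces of the bars, dark, with their white tops beside them. The long bar's base edge runs (62,455)–(530,487) and the short bar's base edge (641,290)–(610,450). The calculator's top corners are (68,38), (45,350), (480,362) and (528,74).

```bash
python3 - <<'E'
from h import *
from scipy.optimize import least_squares
def px(a): return np.array(a)/4.2+[245,170]-.4
P=lambda a,z: onplane("wrist",px(a),z)
L=[P(a,0) for a in [(62,455),(530,487)]]+[P(a,.02) for a in [(60,480),(530,508)]]
S=[P(a,0) for a in [(641,290),(610,450)]]+[P(a,.02) for a in [(663,308),(628,485)]]
print("L",np.round(L,4).tolist(),"S",np.round(S,4).tolist())
def f(p):
    x,y,t=p;c,s=np.cos(t),np.sin(t);l=lambda q:np.array([[c,s],[-s,c]])@(q-[x,y])
    return [l(q)[0] for q in L]+[l(q)[1] for q in S]
r=least_squares(f,[.53,.06,0]);print("stop",np.round(r.x[:2],4),np.degrees(r.x[2]),np.round(r.fun*1e3,1))
sx,sy,st=r.x
goal=np.array([sx,sy])+R.from_euler("z",st).as_matrix()[:2,:2]@[-.052,-.075]
print("goal calc",np.round(goal,4),"angle of calc +x", np.degrees(st)-90)
C=np.array([[.075,-.052,.025],[.075,.052,.025],[-.075,.052,.01],[-.075,-.052,.01]])
O=px([(68,38),(45,350),(480,362),(528,74)])
def g(p):
    w=np.c_[C[:,:2]@R.from_euler("z",p[2]).as_matrix()[:2,:2].T+p[:2],C[:,2]]
    return (proj("wrist",w)-O).ravel()
r=least_squares(g,[.43,-.07,-1.57]);print("calc",np.round(r.x[:2],4),np.degrees(r.x[2]),np.round(r.fun,1))
m=np.load("m1.npz")
# weights: match the mask with a silhouette of stacked circles (body + knob)
a=np.linspace(0,6.3,40)
for n,(D,h,x,y) in dict(weight_500g=(.04,.052,.437,-.387),weight_200g=(.03,.04,.385,-.362),weight_100g=(.024,.032,.492,-.355)).items():
    M=m[n]; b=np.column_stack([np.cos(a),np.sin(a)])*D/2
    def sil(p):
        pts=np.vstack([np.c_[b+p,np.full(40,z)] for z in (0,h*.577)]+[np.c_[b*.45+p,np.full(40,z)] for z in (.8*h,h)])
        q=proj("wrist",pts);im=np.zeros(M.shape,np.uint8)
        for s in (slice(0,80),slice(80,160)): cv2.fillConvexPoly(im,cv2.convexHull((q[s]*16).round().astype(np.int32)),1,shift=4)
        return im.astype(bool)
    best=max(((lambda s:(s&M).sum()/(s|M).sum())(sil(np.array([x+i*.002,y+j*.002]))),x+i*.002,y+j*.002) for i in range(-15,16) for j in range(-15,16))
    print(n,np.round(best,3))
ys,xs=np.nonzero(m["binder_clip"]);print("clip near",[np.round(onplane("wrist",(xs.max(),v),0),3).tolist() for v in (ys.min(),ys.max())])
E
```

```text
L [[0.5323, -0.1375], [0.5455, 0.0319], [0.5304, -0.1371], [0.5415, 0.0261]] S [[0.4678, 0.0628], [0.5302, 0.0592], [0.4655, 0.0628], [0.5324, 0.0591]]
stop [0.5454 0.0577] -4.059871045373678 [ 0.8  1.9 -1.1 -1.6 -0.4  0.4 -0.6  0.5]
goal calc [ 0.4882 -0.0135] angle of calc +x -94.05987104537368
calc [ 0.4329 -0.063 ] -95.05968299864426 [-1.1  0.6 -1.  -0.2  0.2  0.7  2.  -0.7]
weight_500g [ 0.945  0.445 -0.383]
weight_200g [ 0.875  0.391 -0.36 ]
weight_100g [ 0.853  0.5   -0.353]
clip near [[0.469, -0.469], [0.516, -0.48]]
```

Call:
{"fn": "move_arm", "kwargs": {"deltas": [[1,1,28,20,0,0,4.06],[1,1,27,35,0,0,0],[1,0,0,40,0,0,0],[1,0,0,40,0,0,0],[1,0,0,40,0,0,0],[1,0,0,40,0,0,0],[1,0,0,25,0,0,0],[1,0,0,0,0,0,0],[1,0,0,0,0,0,0]]}}

```text
clock: 3.5
eef_pos: [0.3616, -0.058, 0.0594]
tool_rot: [0.035, 0.999, 0.0, -0.002]
ft_force: [0.0, -0.2, -2.9]
grip_width: 0.0851
grasp_force: 0.0
```

```bash
cat >> h.py <<'E'
C0=np.array([.5454,.0577]);A=np.radians(-4.06);RS=np.array([[np.cos(A),-np.sin(A)],[np.sin(A),np.cos(A)]])
def st():
    o=bot.get_obs();e=o["eef_pos"];m=R.from_quat(o["tool_rot"]).as_matrix()
    print("t",round(o["clock"],2),"eef",np.round(e,4),"stopframe mm",np.round((np.array(e[:2])-C0)@RS*1e3,1),"toolx dir rel stop",round(float((np.degrees(np.arctan2(m[1,0],m[0,0]))+4.06)%360),2),"tilt",np.round(m[:,2],3),"F",np.round(o["ft_force"],1))
E
python3 -c "
from h import *
st()"
```

```text
t 3.5 eef [ 0.3616 -0.058   0.0594] stopframe mm [-175.1 -128.5] toolx dir rel stop 180.04 tilt [-0.003  0.001 -1.   ] F [ 0.  -0.2 -2.9]
```

Call:
{"fn": "move_arm", "kwargs": {"deltas": [[1,0,0,25,0,0,0],[1,0,0,18,0,0,0],[1,0,0,3,0,0,0],[1,0,0,0,0,0,0]]}}

```text
clock: 3.83
eef_pos: [0.3636, -0.0587, 0.0149]
tool_rot: [0.035, 0.999, -0.0, 0.001]
ft_force: [0.1, 0.7, -3.0]
grip_width: 0.0854
grasp_force: 0.0
```

Call:
{"fn": "move_arm", "kwargs": {"deltas": [[1,0,0,2,0,0,0],[1,0,0,2,0,0,0],[1,0,0,0,0,0,0]]}}

```text
clock: 4.08
eef_pos: [0.3638, -0.0589, 0.0109]
tool_rot: [0.036, 0.999, -0.0, 0.001]
ft_force: [-0.5, -1.1, -2.7]
grip_width: 0.0856
grasp_force: 0.0
```

```bash
python3 - <<'E'
from h import *
st();im=bot.camera("wrist");cv2.imwrite("pics/w2.png",im)
E
```

```text
t 4.08 eef [ 0.3638 -0.0589  0.0109] stopframe mm [-172.9 -129.1] toolx dir rel stop 179.97 tilt [ 0.002 -0.    -1.   ] F [-0.5 -1.1 -2.7]
```

View pics/w2.png

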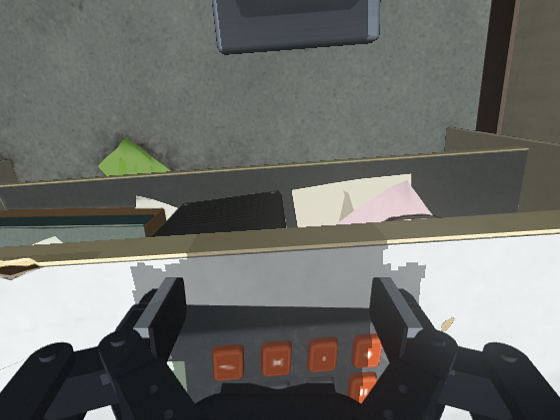

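The picture shows both open fingertips at about (180,280) and (375,280), right beside the calculator's near edge at row 306. I'll check the tip height by projection.

```bash
python3 - <<'E'
from h import *
o=bot.get_obs();T=R.from_quat(o["tool_rot"])
for tz in (.008,0,-.005):
  print(tz,[np.round(proj("wrist",T.apply([x,-.0427,tz])+o["eef_pos"])[0]).tolist() for x in (.011,-.011)])
E
```

```text
0.008 [[188.0, 258.0], [192.0, 297.0]]
0 [[184.0, 266.0], [188.0, 307.0]]
-0.005 [[181.0, 272.0], [185.0, 313.0]]
```

Call:
{"fn": "move_arm", "kwargs": {"deltas": [[1,3,0,6,0,0,0],[1,1,0,3,0,0,0],[1,0,0,2,0,0,0],[1,0,0,0,0,0,0]]}}

```text
clock: 4.47
eef_pos: [0.3579, -0.0583, -0.0017]
tool_rot: [0.036, 0.999, 0.0, -0.001]
ft_force: [-0.8, 0.0, -2.2]
grip_width: 0.0851
grasp_force: 0.0
```

Call:
{"fn": "move_arm", "kwargs": {"deltas": [[1,-5,0,0,0,0,0],[1,-6,0,0,0,0,0],[1,-6,0,0,0,0,0],[1,-6,0,0,0,0,0],[1,-6,0,0,0,0,0],[1,-6,0,0,0,0,0],[1,-6,0,0,0,0,0],[1,-6,0,0,0,0,0],[1,-6,0,0,0,0,0],[1,0,0,0,0,0,0]]}}

```text
clock: 5.3
eef_pos: [0.4139, -0.0624, -0.0008]
tool_rot: [0.036, 0.999, -0.0, 0.001]
ft_force: [0.5, -0.8, -3.1]
grip_width: 0.0855
grasp_force: 0.0
```

```bash
python3 -c "
from h import *
st()"
```

```text
t 5.3 eef [ 0.4139 -0.0624 -0.0008] stopframe mm [-122.7 -129.1] toolx dir rel stop 179.98 tilt [ 0.003 -0.    -1.   ] F [ 0.5 -0.8 -3.1]
```

Call:
{"fn": "move_arm", "kwargs": {"deltas": [[1,-2,0,0,0,0,0],[1,-2,0,0,0,0,0],[1,-2,0,0,0,0,0],[1,-1,0,0,0,0,0]]}}

```text
clock: 5.63
eef_pos: [0.4182, -0.0626, -0.0012]
tool_rot: [0.036, 0.999, 0.0, -0.0]
ft_force: [-3.6, 0.3, -0.6]
grip_width: 0.0854
grasp_force: 2.3
```

Call:
{"fn": "move_arm", "kwargs": {"deltas": [[1,-2,0,0,0,0,0],[1,-1,0,0,0,0,0],[1,0,0,0,0,0,0]]}}

```text
clock: 5.88
eef_pos: [0.4182, -0.0626, -0.0017]
tool_rot: [0.036, 0.999, 0.0, -0.003]
ft_force: [-7.9, 0.4, 2.5]
grip_width: 0.0854
grasp_force: 3.8
```

```bash
python3 - <<'E'
from h import *
st();im=bot.camera("wrist");cv2.imwrite("pics/w3.png",im)
E
```

```text
t 5.88 eef [ 0.4182 -0.0626 -0.0017] stopframe mm [-118.4 -129. ] toolx dir rel stop 179.94 tilt [-0.006  0.    -1.   ] F [-7.9  0.4  2.5]
```

View pics/w3.png

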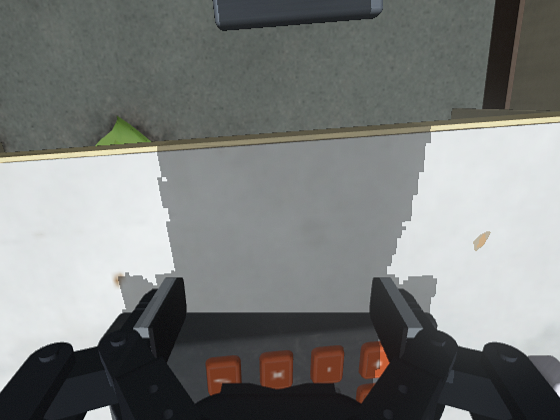

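The calculator stopped with 8 N and its near edge is level at row 313 beside both fingers, so it is flush against the long bar. Next I back off, rise and turn 90°.

Call:
{"fn": "move_arm", "kwargs": {"deltas": [[1,10,0,0,0,0,0],[1,10,0,-5,0,0,0],[1,0,0,-35,0,0,0],[0.6,0,0,-40,0,0,6.93],[0.6,0,0,-20,0,0,6.93],[0.6,0,0,0,0,0,6.93],[0.6,0,0,0,0,0,6.93],[0.6,0,0,0,0,0,6.93],[0.6,0,0,0,0,0,6.93],[0.6,0,0,0,0,0,6.93]]}}

```text
clock: 6.77
eef_pos: [0.4019, -0.0615, 0.0996]
tool_rot: [0.446, 0.895, 0.0, 0.001]
ft_force: [-0.9, 0.2, -2.1]
grip_width: 0.0515
grasp_force: 0.0
```

Call:
{"fn": "move_arm", "kwargs": {"deltas": [[0.6,0,0,0,0,0,6.93],[0.6,0,0,0,0,0,6.93],[0.6,0,0,0,0,0,6.93],[0.6,0,0,0,0,0,6.93],[0.6,0,0,0,0,0,6.93],[0.6,0,0,0,0,0,6.93],[0.6,0,0,0,0,0,0]]}}

```text
clock: 7.35
eef_pos: [0.4018, -0.0615, 0.0994]
tool_rot: [0.733, 0.68, 0.0, 0.001]
ft_force: [-0.3, -0.2, -3.0]
grip_width: 0.0512
grasp_force: 0.0
```

```bash
python3 -c "
from h import *
st()"
```

```text
t 7.35 eef [ 0.4018 -0.0615  0.0994] stopframe mm [-134.8 -129.1] toolx dir rel stop 89.77 tilt [ 0.001 -0.    -1.   ] F [-0.3 -0.2 -3. ]
```

Call:
{"fn": "move_arm", "kwargs": {"deltas": [[0.6,-25,10,0,0,0,0],[0.6,-30,20,0,0,0,0],[0.6,-30,25,0,0,0,0],[0.6,-24,25,0,0,0,0],[0.6,0,0,30,0,0,0],[0.6,0,0,30,0,0,0],[0.6,0,0,18,0,0,0],[0.6,0,0,4,0,0,0],[0.6,0,0,0,0,0,0]]}}

```text
clock: 8.1
eef_pos: [0.4722, -0.1756, 0.0158]
tool_rot: [0.732, 0.682, -0.001, -0.001]
ft_force: [0.2, -0.1, -2.1]
grip_width: 0.0513
grasp_force: 0.0
```

```bash
python3 - <<'E'
from h import *
st();im=bot.camera("wrist");cv2.imwrite("pics/w4.png",im)
o=bot.get_obs();T=R.from_quat(o["tool_rot"])
for tz in (.008,.004,0,-.005):
  print(tz,[np.round(proj("wrist",T.apply([x,y,tz])+o["eef_pos"])[0]).tolist() for y in (-.0256,.0256) for x in (.011,)])
E
```

```text
t 8.1 eef [ 0.4722 -0.1756  0.0158] stopframe mm [ -56.5 -237.9] toolx dir rel stop 89.99 tilt [-0.003  0.001 -1.   ] F [ 0.2 -0.1 -2.1]
0.008 [[224.0, 261.0], [329.0, 261.0]]
0.004 [[222.0, 265.0], [330.0, 265.0]]
0 [[221.0, 269.0], [331.0, 269.0]]
-0.005 [[219.0, 275.0], [333.0, 275.0]]
```

View pics/w4.png

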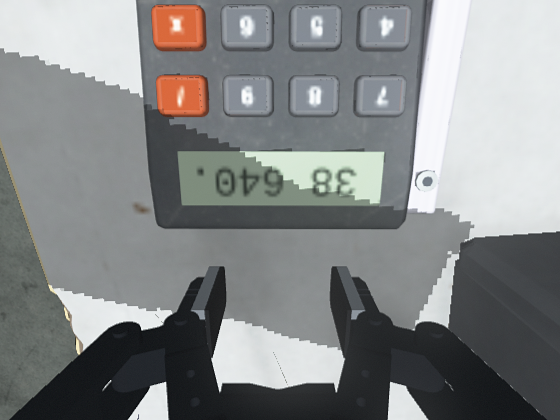

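The picture shows the calculator lying along the long bar on the right. Its display edge is at row 228 and the fingers are centred behind it, with their tips at row 266. I'll lower a little and push toward the short bar.

Call:
{"fn": "move_arm", "kwargs": {"deltas": [[0.6,5,3,6,0,0,0],[0.6,8,0,0,0,0,0],[0.6,7,0,0,0,0,0],[0.6,7,0,0,0,0,0],[0.6,7,0,0,0,0,0],[0.6,7,0,0,0,0,0],[0.6,7,0,0,0,0,0],[0.6,7,0,0,0,0,0],[0.6,5,0,0,0,0,0],[0.6,0,0,0,0,0,0]]}}

```text
clock: 8.98
eef_pos: [0.4807, -0.1149, 0.0108]
tool_rot: [0.732, 0.681, 0.0, -0.001]
ft_force: [-0.1, -0.4, -3.2]
grip_width: 0.0512
grasp_force: 0.0
```

```bash
python3 -c "
from h import *
st()"
```

```text
t 8.98 eef [ 0.4807 -0.1149  0.0108] stopframe mm [ -52.3 -176.7] toolx dir rel stop 89.97 tilt [-0.     0.001 -1.   ] F [-0.1 -0.4 -3.2]
```

Call:
{"fn": "move_arm", "kwargs": {"deltas": [[0.6,4,0,0,0,0,0],[0.6,4,0,0,0,0,0],[0.6,2,0,0,0,0,0],[0.6,2,0,0,0,0,0]]}}

```text
clock: 9.32
eef_pos: [0.4815, -0.1042, 0.0107]
tool_rot: [0.732, 0.681, -0.0, -0.0]
ft_force: [-0.0, -0.5, -2.6]
grip_width: 0.0513
grasp_force: 0.7
```

Call:
{"fn": "move_arm", "kwargs": {"deltas": [[0.6,2,0,0,0,0,0],[0.6,1,0,0,0,0,0],[0.6,1,0,0,0,0,0],[0.6,1,0,0,0,0,0]]}}

```text
clock: 9.65
eef_pos: [0.4812, -0.1026, 0.0108]
tool_rot: [0.733, 0.68, -0.003, 0.002]
ft_force: [-2.3, -12.9, -1.7]
grip_width: 0.0511
grasp_force: 6.4
```

Call:
{"fn": "move_arm", "kwargs": {"deltas": [[0.6,-10,0,0,0,0,0],[0.6,-20,0,0,0,0,0],[0.6,-30,0,-20,0,0,0],[0.6,-30,0,-40,0,0,0],[0.6,-30,0,-40,0,0,0],[0.45,-15,0,-40,0,0,0],[0.45,0,0,-10,0,0,0],[0.45,0,0,0,0,0,0]]}}

```text
clock: 10.32
eef_pos: [0.4754, -0.2254, 0.1502]
tool_rot: [0.733, 0.68, 0.002, 0.003]
ft_force: [-0.5, -0.8, -3.2]
grip_width: 0.0383
grasp_force: 0.0
```

```bash
python3 - <<'E'
from h import *
st();im=bot.camera("wrist");cv2.imwrite("w5raw.png",im);cv2.imwrite("pics/w5.png",cv2.resize(im,None,fx=1.42,fy=1.42,interpolation=cv2.INTER_CUBIC))
m={}
for q in ["calculator","weight_500g","weight_200g","weight_100g"]:
    r=bot.outline_of(q,"wrist");print(q,[(round(o["conf"],2),o["rect"]) for o in r[:1]])
    if r:m[q]=r[0]["pixels"]
np.savez("m5.npz",**m)
E
```

```text
t 10.32 eef [ 0.4754 -0.2254  0.1502] stopframe mm [ -49.8 -287.4] toolx dir rel stop 89.77 tilt [ 0.008 -0.002 -1.   ] F [-0.5 -0.8 -3.2]
calculator [(0.74, [187.5, 0.0, 150.8, 34.0])]
weight_500g [(0.6, [235.1, 328.4, 41.1, 53.4])]
weight_200g []
weight_100g [(0.25, [188.7, 0.8, 152.5, 33.0])]
```

View pics/w5.png

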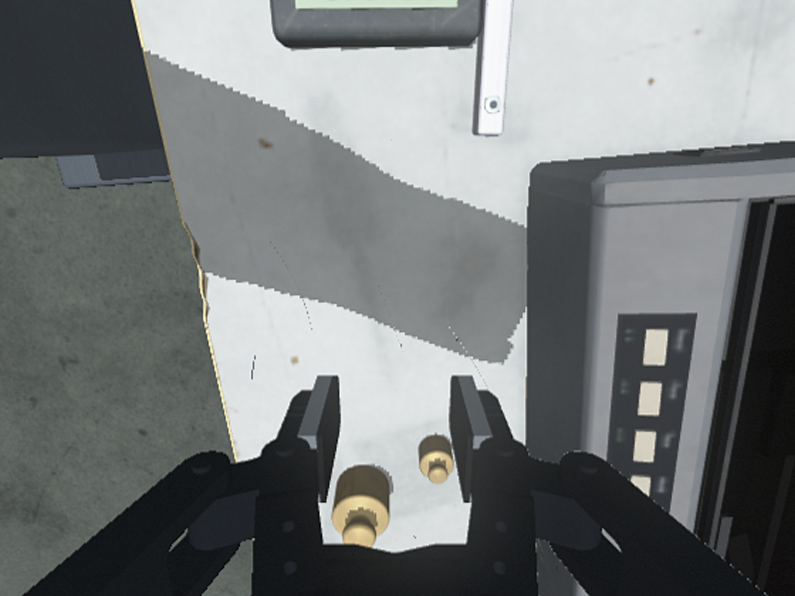

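The picture shows the display end square to the long bar, which sticks out about 44 mm beyond it as it should when parked. The 500 g weight is at about (361,495) and the 100 g at (436,460). I'll refine their lateral position.

```bash
python3 - <<'E'
from h import *
s=lambda u,v,z:np.round((onplane("wrist",(u/1.42-.2,v/1.42-.2),z)-C0)@RS*1e3,1)
print("w5 sides",s(333,490,.02),s(389,490,.02),"w1 sides",s(419,455,.01),s(454,455,.01))
print("calc end base corners",s(285,46,0),s(470,46,0),"top",s(275,40,.025),s(480,40,.025), "bar end",s(476,134,0),s(476,134,.02))
print(np.round((np.array([[.445,-.383],[.391,-.36],[.5,-.353]])-C0)@RS*1e3,1))
E
```

```text
w5 sides [ -96.2 -423.7] [ -57.8 -423.5] w1 sides [ -37.1 -402.5] [ -13.  -402.5]
calc end base corners [-112.4 -149.6] [ -13.4 -149.8] top [-111.7 -151.5] [ -12.2 -151.7] bar end [  -7.8 -194. ] [ -11.  -194.5]
[[ -68.9 -446.7]
 [-124.4 -427.6]
 [ -16.2 -412.9]]
```

Call:
{"fn": "move_arm", "kwargs": {"deltas": [[0.3,-25,-4,0,0,0,0],[0.3,-35,-5,0,0,0,0],[0.3,-35,-5,0,0,0,0],[0.3,-35,-5,0,0,0,0],[0.3,-35,0,0,0,0,0],[0.3,-30,0,0,0,0,0],[0.3,-8,0,0,0,0,0],[0.3,0,0,20,0,0,0],[0.3,0,0,20,0,0,0],[0.3,0,0,0,0,0,0]]}}

```text
clock: 11.4
eef_pos: [0.4366, -0.4212, 0.1004]
tool_rot: [0.732, 0.681, -0.0, -0.006]
ft_force: [-0.6, 0.4, -3.4]
grip_width: 0.0253
grasp_force: 0.0
```

```bash
python3 - <<'E'
from h import *
st();im=bot.camera("wrist");cv2.imwrite("w6raw.png",im);cv2.imwrite("pics/w6.png",cv2.resize(im,None,fx=1.42,fy=1.42,interpolation=cv2.INTER_CUBIC))
E
```

```text
t 11.4 eef [ 0.4366 -0.4212  0.1004] stopframe mm [ -74.6 -485.4] toolx dir rel stop 89.92 tilt [-0.008  0.008 -1.   ] F [-0.6  0.4 -3.4]
```

View pics/w6.png

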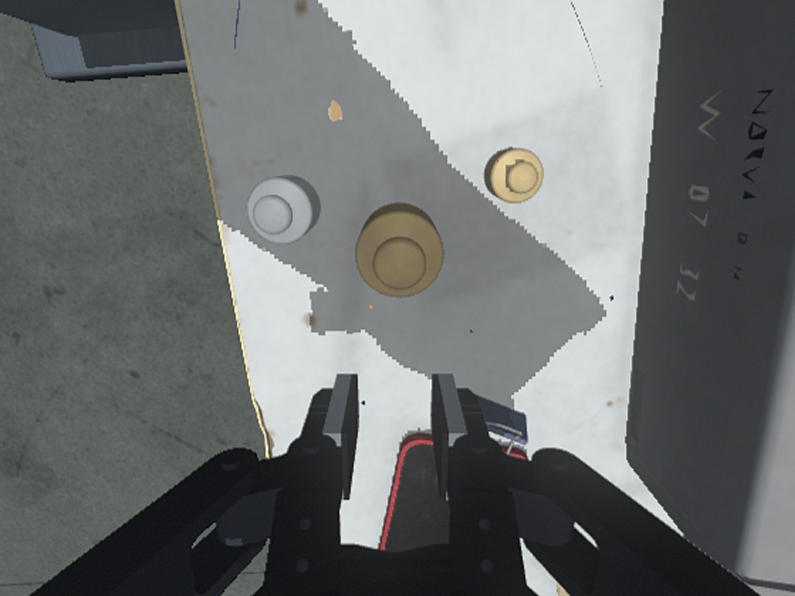

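The picture shows the 500 g weight at (400,252), nearly in line with the finger gap at column 395. The 200 g is at (284,210), the 100 g at (514,175), and the clip at (503,420) sits just right of the right finger.

```bash
python3 - <<'E'
from h import *
s=lambda u,v,z:np.round((onplane("wrist",(u/1.42-.2,v/1.42-.2),z)-C0)@RS*1e3,1)
st()
print("w5 top rim L,R,rear",s(356,252,.03),s(443,252,.03),s(400,297,.03),"w2",s(249,212,.02),s(320,212,.02),"w1",s(485,176,.015),s(544,176,.015))
print("clip",s(482,398,.03),s(526,415,.03),s(480,398,0))
E
```

```text
t 11.45 eef [ 0.4374 -0.4217  0.1025] stopframe mm [ -73.8 -485.9] toolx dir rel stop 89.94 tilt [-0.006  0.007 -1.   ] F [-0.9  0.8 -2.1]
w5 top rim L,R,rear [ -91.1 -447.5] [ -51.5 -447.5] [ -71. -469.] w2 [-141.4 -430.7] [-108.3 -430.7] w1 [ -31.7 -414.9] [  -4.4 -414.9]
clip [ -29.3 -522.8] [  -6.2 -532.7] [ -24.3 -540.3]
```

Call:
{"fn": "move_arm", "kwargs": {"deltas": [[0.3,-5,2,20,0,0,0],[0.3,0,0,25,0,0,0],[0.3,0,0,20,0,0,0],[0.3,0,0,12,0,0,0],[0.3,0,0,5,0,0,0],[0.3,0,0,0,0,0,0],[0.3,0,0,0,0,0,0]]}}

```text
clock: 12.03
eef_pos: [0.4416, -0.4298, 0.0254]
tool_rot: [0.732, 0.681, 0.0, 0.0]
ft_force: [-0.5, 0.5, -2.2]
grip_width: 0.0257
grasp_force: 0.0
```

```bash
python3 -c "
from h import *
st()"
```

```text
t 12.03 eef [ 0.4416 -0.4298  0.0254] stopframe mm [ -69.  -493.6] toolx dir rel stop 89.93 tilt [ 0.001 -0.001 -1.   ] F [-0.5  0.5 -2.2]
```

Call:
{"fn": "move_arm", "kwargs": {"deltas": [[0.3,4,-1,9,0,0,0],[0.3,6,0,0,0,0,0],[0.3,6,0,0,0,0,0],[0.3,6,0,0,0,0,0],[0.3,7,0,0,0,0,0],[0.3,7,0,0,0,0,0],[0.3,7,0,0,0,0,0],[0.3,7,0,0,0,0,0],[0.3,7,0,0,0,0,0],[0.3,7,0,0,0,0,0]]}}

```text
clock: 12.87
eef_pos: [0.4449, -0.3657, 0.0159]
tool_rot: [0.732, 0.681, -0.0, 0.001]
ft_force: [-0.1, -3.7, -2.1]
grip_width: 0.0257
grasp_force: 1.5
```

```bash
python3 -c "
from h import *
st()"
```

```text
t 12.87 eef [ 0.4449 -0.3657  0.0159] stopframe mm [ -70.3 -429.4] toolx dir rel stop 89.88 tilt [ 0.001 -0.001 -1.   ] F [-0.1 -3.7 -2.1]
```

Call:
{"fn": "move_arm", "kwargs": {"deltas": [[0.3,8,0,0,0,0,0],[0.3,8,0,0,0,0,0],[0.3,8,0,0,0,0,0],[0.3,8,0,0,0,0,0],[0.3,8,0,0,0,0,0],[0.3,8,1,0,0,0,0],[0.3,8,1,0,0,0,0],[0.3,8,1,0,0,0,0],[0.3,8,1,0,0,0,0],[0.3,8,1,0,0,0,0]]}}

```text
clock: 13.7
eef_pos: [0.4555, -0.286, 0.0157]
tool_rot: [0.732, 0.681, -0.0, 0.0]
ft_force: [-1.3, -3.5, 0.6]
grip_width: 0.0256
grasp_force: 2.4
```

Call:
{"fn": "move_arm", "kwargs": {"deltas": [[0.3,8,1,0,0,0,0],[0.3,8,1,0,0,0,0],[0.3,8,1,0,0,0,0],[0.3,8,1,0,0,0,0],[0.3,8,1,0,0,0,0],[0.3,8,1,0,0,0,0],[0.3,8,1,0,0,0,0],[0.3,8,1,0,0,0,0],[0.3,8,1,0,0,0,0],[0.3,6,0,0,0,0,0]]}}

```text
clock: 14.53
eef_pos: [0.4702, -0.2086, 0.0157]
tool_rot: [0.732, 0.681, 0.0, 0.0]
ft_force: [-0.8, -5.6, 0.7]
grip_width: 0.026
grasp_force: 2.6
```

```bash
python3 - <<'E'
from h import *
st();im=bot.camera("wrist");cv2.imwrite("pics/w7.png",im)
E
```

```text
t 14.53 eef [ 0.4702 -0.2086  0.0157] stopframe mm [ -56.1 -270.9] toolx dir rel stop 89.91 tilt [ 0. -0. -1.] F [-0.8 -5.6  0.7]
```

View pics/w7.png

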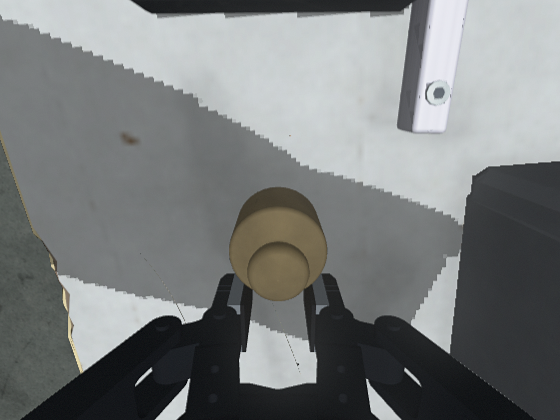

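The weight is upright at (278,240), nested centrally between the fingers. The calculator's display end is straight ahead at row 12.

Call:
{"fn": "move_arm", "kwargs": {"deltas": [[0.3,8,1,0,0,0,0],[0.3,8,1,0,0,0,0],[0.3,8,1,0,0,0,0],[0.3,8,1,0,0,0,0],[0.3,8,0,0,0,0,0],[0.3,8,0,0,0,0,0],[0.3,7,0,0,0,0,0],[0.3,5,0,0,0,0,0],[0.3,3,0,0,0,0,0]]}}

```text
clock: 15.33
eef_pos: [0.4784, -0.1462, 0.0155]
tool_rot: [0.732, 0.681, -0.0, -0.0]
ft_force: [-0.1, -4.8, -0.7]
grip_width: 0.0255
grasp_force: 2.5
```

Call:
{"fn": "move_arm", "kwargs": {"deltas": [[0.3,2,0,0,0,0,0],[0.3,2,0,0,0,0,0],[0.3,1,0,0,0,0,0]]}}

```text
clock: 15.58
eef_pos: [0.4789, -0.1418, 0.0155]
tool_rot: [0.732, 0.681, -0.0, -0.0]
ft_force: [-0.6, -4.4, 0.0]
grip_width: 0.0258
grasp_force: 2.5
```

```bash
python3 - <<'E'
from h import *
st()
E
```

```text
t 15.58 eef [ 0.4789 -0.1418  0.0155] stopframe mm [ -52.3 -203.7] toolx dir rel stop 89.88 tilt [-0.  0. -1.] F [-0.6 -4.4  0. ]
```

Call:
{"fn": "move_arm", "kwargs": {"deltas": [[0.3,1.5,0,0,0,0,0],[0.3,1,0,0,0,0,0],[0.3,1,0,0,0,0,0]]}}

```text
clock: 15.83
eef_pos: [0.4791, -0.1385, 0.0155]
tool_rot: [0.733, 0.681, -0.0, -0.0]
ft_force: [-0.4, -5.5, 0.5]
grip_width: 0.0253
grasp_force: 2.5
```

Call:
{"fn": "move_arm", "kwargs": {"deltas": [[0.3,1,0,0,0,0,0],[0.3,0.5,0,0,0,0,0]]}}

```text
clock: 16.0
eef_pos: [0.4793, -0.1373, 0.0156]
tool_rot: [0.733, 0.681, -0.0, 0.0]
ft_force: [-0.1, -6.8, 0.5]
grip_width: 0.0254
grasp_force: 3.2
```

Call:
{"fn": "move_arm", "kwargs": {"deltas": [[0.3,1,0,0,0,0,0],[0.3,0.5,0,0,0,0,0],[0.3,0,0,0,0,0,0]]}}

```text
clock: 16.25
eef_pos: [0.4793, -0.1371, 0.0157]
tool_rot: [0.733, 0.68, -0.001, 0.001]
ft_force: [-0.9, -8.8, -0.5]
grip_width: 0.0259
grasp_force: 4.2
```

Call:
{"fn": "move_arm", "kwargs": {"deltas": [[0.3,1,0,0,0,0,0],[0.3,0.5,0,0,0,0,0],[0.3,0,0,0,0,0,0]]}}

```text
clock: 16.5
eef_pos: [0.4794, -0.1368, 0.0158]
tool_rot: [0.733, 0.68, -0.002, 0.002]
ft_force: [-1.6, -13.0, 0.1]
grip_width: 0.0258
grasp_force: 5.5
```

Call:
{"fn": "move_arm", "kwargs": {"deltas": [[0.3,-4,0,0,0,0,0],[0.3,-10,0,0,0,0,0],[0.3,-20,0,0,0,0,0],[0.3,-20,0,-10,0,0,0],[0.3,0,0,-40,0,0,0],[0.3,0,0,-40,0,0,0],[0.3,0,0,-40,0,0,0],[0.3,10,-5,-40,0,0,0],[0.3,30,-10,-40,0,0,0],[0.3,40,-10,-40,0,0,0]]}}

```text
clock: 17.33
eef_pos: [0.4596, -0.1226, 0.2493]
tool_rot: [0.733, 0.68, 0.001, -0.0]
ft_force: [0.3, 1.6, -2.8]
grip_width: 0.0257
grasp_force: 0.0
```

Call:
{"fn": "move_arm", "kwargs": {"deltas": [[0.3,40,-10,-20,0,0,0],[0.3,20,-10,0,0,0,0],[0.3,0,0,0,0,0,0],[0.3,0,0,0,0,0,0],[0.3,0,0,0,0,0,0]]}}

```text
clock: 17.75
eef_pos: [0.4446, -0.0652, 0.2648]
tool_rot: [0.732, 0.681, -0.0, -0.001]
ft_force: [0.1, -0.7, -2.7]
grip_width: 0.0255
grasp_force: 0.0
```

```bash
python3 - <<'E'
from h import *
from scipy.optimize import least_squares
st();im=bot.camera("wrist");cv2.imwrite("w8raw.png",im)
for q in ["calculator","corner_stop","weight_500g","weight_200g","weight_100g"]:
    r=bot.outline_of(q,"wrist")
    if not r: print(q,"none");continue
    M=r[0]["pixels"].astype(np.uint8);c=max(cv2.findContours(M,0,2)[0],key=cv2.contourArea)
    print(q,round(r[0]["conf"],2),np.round(r[0]["rect"]).tolist(),cv2.approxPolyDP(c,4,True)[:,0].tolist() if q[0]=="c" else "")
# predicted image of the parked state
W=lambda P:np.c_[C0+np.atleast_2d(P)[:,:2]@RS.T,np.atleast_2d(P)[:,2]]
print("pred calc top",np.round(proj("wrist",W(np.array([[-.104,-.15,.025],[0,-.15,.025],[0,0,.01],[-.104,0,.01]])))).tolist())
print("pred stop inner top: end,corner,shortend",np.round(proj("wrist",W(np.array([[0,-.195,.02],[0,0,.02],[-.08,0,.02]])))).tolist())
print("pred weight base,top",np.round(proj("wrist",W(np.array([[-.052,-.17,0],[-.052,-.17,.03],[-.052,-.17,.052]])))).tolist())
E
```

```text
t 17.75 eef [ 0.4446 -0.0652  0.2648] stopframe mm [ -91.8 -129.7] toolx dir rel stop 89.92 tilt [-0.001  0.001 -1.   ] F [ 0.1 -0.7 -2.7]
calculator 0.7 [261.0, 61.0, 94.0, 136.0] [[263, 62], [264, 193], [347, 195], [355, 62]]
corner_stop 0.66 [289.0, 44.0, 89.0, 185.0] [[289, 45], [288, 60], [359, 63], [346, 215], [348, 228], [358, 229], [376, 46]]
weight_500g 0.65 [295.0, 197.0, 34.0, 34.0] 
weight_200g 0.96 [245.0, 355.0, 18.0, 27.0] 
weight_100g none
pred calc top [[267.0, 194.0], [354.0, 193.0], [361.0, 56.0], [265.0, 57.0]]
pred stop inner top: end,corner,shortend [[351.0, 227.0], [363.0, 55.0], [288.0, 55.0]]
pred weight base,top [[308.0, 203.0], [310.0, 211.0], [312.0, 217.0]]
```

```bash
python3 - <<'E'
import cv2,numpy as np
im=cv2.imread("w8raw.png");print(im.shape)
h=cv2.cvtColor(im,cv2.COLOR_BGR2HSV)
for v in (196,200,205,210,215,220,225,230):
    r=h[v,280:350];k=np.nonzero((r[:,1]>90)&(r[:,0]>10)&(r[:,0]<32))[0]+280
    d=np.nonzero(h[v-12,240:350,2]<130)[0]+240
    print(v,(k.min(),k.max(),len(k)) if len(k) else None)
for u in (275,300,312,330): print(u,im[186:202,u].sum(1).tolist())
for v in (80,130,180): print(v,im[v,330:375].sum(1).tolist())
E
```

```text
(420, 560, 3)
196 None
200 None
205 None
210 None
215 None
220 None
225 None
230 None
275 [415, 356, 274, 251, 251, 254, 259, 260, 246, 225, 348, 439, 451, 449, 451, 444]
300 [415, 352, 259, 242, 247, 251, 254, 245, 239, 232, 238, 241, 242, 240, 242, 239]
312 [417, 353, 263, 239, 244, 249, 247, 245, 241, 228, 238, 244, 298, 377, 398, 403]
330 [421, 327, 253, 249, 262, 263, 259, 264, 251, 212, 417, 459, 448, 444, 448, 446]
80 [387, 384, 401, 381, 387, 383, 379, 376, 379, 384, 378, 376, 379, 384, 387, 381, 384, 381, 385, 382, 389, 395, 412, 438, 347, 328, 719, 691, 370, 316, 321, 384, 696, 762, 756, 752, 750, 749, 746, 748, 750, 747, 753, 721, 682]
130 [374, 383, 271, 394, 478, 441, 438, 435, 458, 631, 765, 698, 714, 480, 435, 439, 443, 492, 386, 387, 387, 399, 342, 247, 308, 318, 289, 579, 726, 759, 756, 751, 747, 748, 750, 749, 747, 753, 713, 559, 685, 698, 696, 699, 698]
180 [360, 413, 417, 411, 412, 411, 413, 413, 412, 417, 423, 344, 260, 257, 260, 259, 264, 261, 264, 271, 248, 218, 267, 433, 514, 526, 523, 510, 515, 521, 512, 514, 518, 476, 545, 675, 679, 680, 686, 688, 691, 695, 697, 703, 703]
```

```bash
python3 - <<'E'
import cv2,numpy as np
im=cv2.imread("w8raw.png");h=cv2.cvtColor(im,cv2.COLOR_BGR2HSV)
for v in range(54,136,6): print(v,(im[v,344:370].sum(1)//3).tolist())
print("thin end")
for u in (270,285,300,320,340): print(u,(im[40:72,u].sum(1)//3).tolist())
print("weight sat")
for v in (200,206,212,218,224): print(v,h[v,288:336,1].tolist())
E
```

```text
54 [250, 250, 250, 250, 250, 250, 250, 250, 250, 250, 250, 250, 250, 250, 250, 250, 250, 252, 247, 140, 223, 253, 227, 241, 254, 252]
60 [128, 129, 130, 130, 131, 131, 132, 132, 133, 133, 131, 133, 134, 134, 136, 136, 135, 140, 98, 178, 240, 253, 251, 251, 250, 250]
66 [127, 129, 128, 127, 128, 126, 128, 128, 128, 129, 125, 90, 177, 236, 242, 129, 105, 108, 109, 228, 252, 252, 251, 250, 250, 249]
72 [129, 129, 126, 128, 127, 128, 128, 127, 129, 129, 115, 82, 186, 238, 194, 115, 106, 99, 186, 241, 253, 251, 250, 250, 249, 248]
78 [126, 128, 127, 129, 127, 128, 128, 129, 128, 133, 111, 74, 238, 245, 130, 97, 107, 113, 229, 253, 252, 251, 250, 249, 249, 249]
84 [153, 153, 153, 143, 157, 151, 121, 129, 132, 135, 105, 104, 242, 196, 115, 106, 90, 189, 241, 253, 251, 250, 249, 249, 248, 249]
90 [188, 148, 149, 148, 160, 155, 131, 132, 134, 134, 96, 143, 245, 130, 105, 106, 116, 231, 253, 252, 251, 250, 250, 249, 249, 249]
96 [115, 114, 112, 110, 119, 127, 130, 131, 132, 125, 85, 196, 192, 115, 105, 96, 195, 243, 253, 251, 250, 249, 249, 248, 249, 249]
102 [131, 131, 131, 130, 131, 134, 133
[... 1803 characters left out ...]
, 7, 36, 44, 35, 57, 66, 67, 66, 69, 67, 68, 69, 69, 69, 71, 72, 70, 71, 71, 70, 72, 71, 72, 70, 68, 69, 69, 68, 67, 70, 67, 70, 71, 16, 7, 7, 5, 7, 7, 7, 5, 5, 7]
212 [3, 4, 3, 4, 5, 5, 3, 56, 68, 66, 65, 66, 66, 66, 65, 65, 66, 51, 50, 59, 62, 66, 66, 71, 74, 72, 69, 67, 69, 68, 63, 62, 60, 66, 68, 67, 66, 66, 68, 71, 7, 3, 4, 3, 3, 3, 3, 3]
218 [6, 4, 4, 4, 3, 3, 6, 22, 77, 80, 79, 78, 79, 78, 78, 61, 62, 65, 65, 68, 68, 66, 67, 67, 68, 68, 68, 65, 70, 65, 67, 65, 68, 67, 58, 61, 62, 65, 75, 4, 4, 2, 3, 4, 3, 3, 3, 4]
224 [6, 4, 4, 4, 4, 4, 3, 4, 4, 5, 3, 55, 79, 77, 75, 74, 77, 75, 76, 77, 77, 76, 77, 76, 73, 76, 64, 64, 64, 60, 76, 73, 78, 80, 85, 24, 8, 4, 4, 3, 4, 4, 4, 4, 2, 3, 4, 3]
```

The bar faces in this image are turned slightly more than my estimate, and a wedge gap shows at the thin end. I'll fit both in this image.

```bash
python3 - <<'E'
from h import *
from scipy.optimize import least_squares
P=lambda u,v,z:onplane("wrist",(u,v),z)
v=np.array([66,78,90,102,114,126])
L=[P(a,b,.02) for a,b in zip([362.5,361.6,360.5,359.6,358.6,357.6],v)]+[P(a,b,0) for a,b in zip([358.6,357.7,356.7,355.6],v)]
S=[P(300,58.8,.02),P(320,59,.02),P(340,59.4,.02)]
def f(p):
    c,s=np.cos(p[2]),np.sin(p[2]);l=lambda q:np.array([[c,s],[-s,c]])@(q-p[:2])
    return [l(q)[0] for q in L]+[l(q)[1] for q in S]
r=least_squares(f,[.54,.06,-.07]);print("stop",np.round(r.x[:2],4),np.degrees(r.x[2]),np.round(r.fun*1e3,1))
im=bot.calibration("wrist")
# calc edges: right (top edge), thin end top edge, display end, left edges by the mask
raw=cv2.imread("w8raw.png").sum(2)/3
print("left",{b:(raw[b,256:276]).astype(int).tolist() for b in (80,130,180)})
z=lambda b:.01+.015*(b-62)/133
Rr=[P(355.3,66,z(66)),P(355.0,78,z(78)),P(354.5,90,z(90)),P(354,102,z(102)),P(353.2,120,z(120)),P(352.7,132,z(132))]
k=np.polyfit([q[1] for q in Rr],[q[0] for q in Rr],1);print("right edge angle deg",-np.degrees(np.arctan(k[0])), "offsets in stop x,y mm",[np.round((np.array([[np.cos(r.x[2]),np.sin(r.x[2])],[-np.sin(r.x[2]),np.cos(r.x[2])]])@(q-r.x[:2]))*1e3,1).tolist() for q in (Rr[0],Rr[-1])])
E
```

```text
stop [0.5453 0.0534] -4.832354601116398 [-0.3 -0.1 -0.2 -0.  -0.   0.   0.1  0.2  0.2  0.1  0.1  0.1 -0.1]
left {80: [236, 235, 235, 234, 235, 243, 137, 111, 130, 135, 135, 135, 135, 136, 137, 133, 133, 134, 134, 136], 130: [234, 233, 233, 234, 234, 237, 244, 119, 108, 128, 130, 131, 116, 129, 153, 138, 134, 134, 135, 177], 180: [146, 149, 148, 148, 146, 146, 149, 125, 79, 78, 81, 79, 80, 79, 80, 81, 80, 80, 87, 135]}
right edge angle deg -3.744135314431346 offsets in stop x,y mm [[-5.9, -5.4], [-4.5, -75.1]]
```

Call:
{"fn": "move_arm", "kwargs": {"deltas": [[0,31,-25,0,0,0,0],[0,31,-25,0,0,0,0],[0,0,0,0,0,0,-6.87],[0,0,0,0,0,0,-6.87],[0,0,0,0,0,0,-6.87],[0,0,0,0,0,0,-6.87],[0,0,0,0,0,0,-6.87],[0,0,0,0,0,0,-6.87],[0,0,0,0,0,0,-6.87],[0,0,0,0,0,0,-6.87]]}}

```text
clock: 18.88
eef_pos: [0.3997, -0.0002, 0.2653]
tool_rot: [0.333, 0.943, 0.0, -0.0]
ft_force: [-0.3, 0.2, -2.4]
grip_width: -0.0001
grasp_force: 0.0
```

Call:
{"fn": "move_arm", "kwargs": {"deltas": [[0,0,0,20,0,0,-6.87],[0,0,0,35,0,0,-6.87],[0,0,0,35,0,0,-6.87],[0,0,0,35,0,0,-6.87],[0,0,0,35,0,0,-6.87],[0,0,0,20,0,0,0],[0,0,0,0,0,0,0]]}}

```text
clock: 19.47
eef_pos: [0.3956, -0.0002, 0.0814]
tool_rot: [0.043, 0.999, -0.0, -0.005]
ft_force: [-0.4, 0.4, -1.3]
grip_width: 0.0001
grasp_force: 0.0
```

```bash
sed -i 's/^C0=.*;A=np.radians(-4.06)/C0=np.array([.5453,.0534]);A=np.radians(-4.83)/; s/+4.06)/+4.83)/' h.py; python3 -c "
from h import *
st()"
```

```text
t 19.47 eef [ 3.956e-01 -2.000e-04  8.140e-02] stopframe mm [-144.7  -66. ] toolx dir rel stop 179.91 tilt [-0.01  0.   -1.  ] F [-0.4  0.4 -1.3]
```

Call:
{"fn": "move_arm", "kwargs": {"deltas": [[0,0,0,25,0,0,0],[0,0,0,25,0,0,0],[0,0,0,12,0,0,0],[0,0,0,4,0,0,0],[0,0,0,0,0,0,0],[0,-5,0,2,0,0,0],[0,-5,0,0,0,0,0],[0,0,0,0,0,0,0]]}}

```text
clock: 20.13
eef_pos: [0.4126, -0.0008, 0.0188]
tool_rot: [0.043, 0.999, 0.0, 0.002]
ft_force: [0.4, -0.8, -2.7]
grip_width: -0.0001
grasp_force: 0.0
```

```bash
python3 -c "
from h import *
st()"
```

```text
t 20.13 eef [ 0.4126 -0.0008  0.0188] stopframe mm [-127.7  -65.2] toolx dir rel stop 179.95 tilt [ 0.005  0.    -1.   ] F [ 0.4 -0.8 -2.7]
```

Call:
{"fn": "move_arm", "kwargs": {"deltas": [[0,2,0,3,0,0,0],[0,0,0,3,0,0,0],[0,-2,0,1,0,0,0],[0,-2,0,0,0,0,0],[0,-2,0,0,0,0,0],[0,-2,0,0,0,0,0]]}}

```text
clock: 20.63
eef_pos: [0.4158, -0.0013, 0.0105]
tool_rot: [0.042, 0.999, -0.0, 0.0]
ft_force: [-0.2, 0.1, -2.5]
grip_width: 0.0
grasp_force: 0.0
```

Call:
{"fn": "move_arm", "kwargs": {"deltas": [[0,-1,0,0,0,0,0],[0,-1,0,0,0,0,0],[0,-1,0,0,0,0,0]]}}

```text
clock: 20.88
eef_pos: [0.4186, -0.0015, 0.0105]
tool_rot: [0.042, 0.999, -0.0, -0.0]
ft_force: [-0.5, -0.7, -2.3]
grip_width: -0.0002
grasp_force: 0.0
```

Call:
{"fn": "move_arm", "kwargs": {"deltas": [[0,-1,0,0,0,0,0],[0,-1,0,0,0,0,0],[0,-1,0,0,0,0,0]]}}

```text
clock: 21.13
eef_pos: [0.4207, -0.0017, 0.0103]
tool_rot: [0.042, 0.999, 0.0, -0.001]
ft_force: [-3.8, 0.1, 0.0]
grip_width: 0.0002
grasp_force: 1.7
```

Call:
{"fn": "move_arm", "kwargs": {"deltas": [[0,-1,0,0,0,0,0],[0,-1,0,0,0,0,0]]}}

```text
clock: 21.3
eef_pos: [0.4215, -0.0015, 0.0101]
tool_rot: [0.042, 0.999, 0.0, -0.002]
ft_force: [-3.8, 1.8, -0.7]
grip_width: -0.0
grasp_force: 1.7
```

Call:
{"fn": "move_arm", "kwargs": {"deltas": [[0,-1,0,0,0,0,0],[0,-1,0,0,0,0,0],[0,0,0,0,0,0,0]]}}

```text
clock: 21.55
eef_pos: [0.424, -0.0016, 0.0101]
tool_rot: [0.042, 0.999, 0.001, -0.002]
ft_force: [-4.7, 2.1, 0.9]
grip_width: 0.0002
grasp_force: 2.6
```

Call:
{"fn": "move_arm", "kwargs": {"deltas": [[0,-1,0,0,0,0,0],[0,-1,0,0,0,0,0],[0,0,0,0,0,0,0]]}}

```text
clock: 21.8
eef_pos: [0.424, -0.0017, 0.0099]
tool_rot: [0.042, 0.999, 0.0, -0.003]
ft_force: [-8.6, 3.4, 4.4]
grip_width: -0.0
grasp_force: 4.4
```

Call:
{"fn": "move_arm", "kwargs": {"deltas": [[0,-1.5,0,0,0,0,0],[0,-1,0,0,0,0,0],[0,0,0,0,0,0,0]]}}

```text
clock: 22.05
eef_pos: [0.424, -0.0018, 0.0094]
tool_rot: [0.042, 0.999, 0.0, -0.006]
ft_force: [-13.6, 2.0, 7.9]
grip_width: 0.0001
grasp_force: 6.6
```

Call:
{"fn": "move_arm", "kwargs": {"deltas": [[0,6,0,0,0,0,0],[0,15,0,0,0,0,0],[0,10,0,-30,0,0,0],[0.3,0,0,-40,0,0,6.9],[0.3,0,0,-40,0,0,6.9],[0.3,0,0,-40,0,0,6.9],[0.3,0,0,-40,0,0,6.9],[0.3,0,0,-40,0,0,6.9],[0.3,0,0,-10,0,0,6.9],[0.3,0,0,0,0,0,6.9]]}}

```text
clock: 22.88
eef_pos: [0.403, -0.0002, 0.2555]
tool_rot: [0.45, 0.893, 0.002, 0.006]
ft_force: [-0.2, 0.2, -3.7]
grip_width: 0.0259
grasp_force: 0.0
```

Call:
{"fn": "move_arm", "kwargs": {"deltas": [[0.3,0,0,0,0,0,6.9],[0.3,0,0,0,0,0,6.9],[0.3,0,0,0,0,0,6.9],[0.3,0,0,0,0,0,6.9],[0.3,0,0,0,0,0,6.9],[0.3,0,0,0,0,0,6.9],[0.3,-31,25,0,0,0,0],[0.3,-31,25,0,0,0,0],[0.3,0,0,0,0,0,0],[0.3,0,0,0,0,0,0]]}}

```text
clock: 23.72
eef_pos: [0.4456, -0.0673, 0.2504]
tool_rot: [0.736, 0.677, 0.0, 0.001]
ft_force: [-0.1, 0.8, -3.2]
grip_width: 0.0254
grasp_force: 0.0
```

```bash
cat > chk.py <<'E'
from h import *
from scipy.optimize import least_squares
import sys
st();im=bot.camera("wrist");cv2.imwrite(sys.argv[1],im);raw=im.sum(2)/3
m={}
for q in ["calculator","corner_stop","weight_500g"]:
    r=bot.outline_of(q,"wrist")
    if r:
        M=r[0]["pixels"].astype(np.uint8);c=max(cv2.findContours(M,0,2)[0],key=cv2.contourArea)
        print(q,round(r[0]["conf"],2),np.round(r[0]["rect"]).tolist(),cv2.approxPolyDP(c,3,True)[:,0].tolist())
a,b,w,h=np.round(bot.outline_of("calculator","wrist")[0]["rect"]).astype(int)
for v in range(b+6,b+h,16): print(v,a+w-14,raw[v,a+w-14:a+w+14].astype(int).tolist())
for u in (a+w//2,a+w-16): print("thin",u,raw[b-8:b+10,u].astype(int).tolist())
for u in range(a+w//2-18,a+w//2+28,6): print("disp",u,raw[b+h-6:b+h+10,u].astype(int).tolist())
E
python3 chk.py w9raw.png
```

```text
t 23.72 eef [ 0.4456 -0.0673  0.2504] stopframe mm [ -89.2 -128.7] toolx dir rel stop 90.07 tilt [ 0.002 -0.001 -1.   ] F [-0.1  0.8 -3.2]
calculator 0.98 [262.0, 54.0, 100.0, 146.0] [[263, 57], [264, 196], [350, 196], [356, 170], [360, 59]]
corner_stop 0.65 [285.0, 37.0, 95.0, 194.0] [[287, 40], [286, 56], [358, 56], [361, 60], [355, 183], [347, 209], [347, 225], [358, 232], [378, 42]]
weight_500g 0.6 [294.0, 199.0, 37.0, 31.0] [[297, 198], [295, 222], [309, 231], [322, 227], [328, 215], [323, 200]]
60 348 [123, 124, 122, 121, 122, 122, 121, 122, 123, 125, 122, 95, 86, 104, 96, 181, 238, 252, 250, 250, 248, 249, 247, 247, 248, 248, 249, 242]
76 348 [123, 123, 123, 123, 123, 122, 127, 127, 130, 139, 109, 85, 98, 95, 205, 244, 251, 250, 249, 248, 248, 247, 247, 248, 247, 249, 234, 222]
92 348 [112, 113, 108, 103, 106, 121, 127, 126, 130, 112, 84, 100, 109, 221, 251, 251, 250, 248, 247, 247, 247, 248, 247, 248, 245, 208, 228, 230]
108 348 [144, 146, 145, 160, 135, 129, 128, 135, 130, 92, 90, 131, 230, 252, 251, 250, 247, 247, 248, 248, 248, 247, 249, 236, 214, 229, 229, 229]
124 348 [1
[... 876 characters left out ...]
1, 114, 120, 121, 122, 123, 123]
disp 294 [79, 74, 68, 133, 146, 146, 129, 101, 84, 78, 77, 75, 76, 77, 75, 74]
disp 300 [80, 76, 72, 75, 76, 76, 78, 78, 75, 86, 105, 117, 120, 119, 121, 121]
disp 306 [80, 75, 72, 77, 80, 77, 96, 122, 129, 129, 129, 128, 128, 127, 126, 127]
disp 312 [80, 75, 71, 78, 78, 96, 121, 128, 131, 130, 131, 131, 130, 131, 130, 131]
disp 318 [79, 76, 72, 77, 80, 78, 86, 113, 124, 126, 124, 124, 124, 124, 123, 123]
disp 324 [79, 76, 69, 134, 147, 147, 146, 145, 117, 82, 82, 106, 121, 125, 126, 126]
disp 330 [81, 76, 71, 136, 147, 145, 145, 146, 146, 144, 145, 146, 147, 145, 147, 146]
disp 336 [83, 77, 72, 132, 145, 145, 145, 145, 146, 146, 147, 146, 146, 146, 145, 144]
```

```bash
python3 - <<'E'
from h import *
s=lambda u,v,z:np.round((onplane("wrist",(u,v),z)-C0)@RS*1e3,1)
print("weight L,R",s(294.5,215,.03),s(328.5,215,.03),"calc disp L,R",s(264,196.5,.025),s(349.5,196.5,.025),"rim",s(312,199.3,.03))
E
```

```text
weight L,R [ -70.8 -166.2] [ -31.5 -166. ] calc disp L,R [-106.  -145.6] [  -7.8 -145.1] rim [ -51.3 -147.2]
```

Call:
{"fn": "move_arm", "kwargs": {"deltas": [[0.3,-35,13,0,0,0,0],[0.3,-35,13,0,0,0,0],[0.3,-33,13,10,0,0,0],[0.3,0,0,40,0,0,0],[0.3,0,0,40,0,0,0],[0.3,0,0,40,0,0,0],[0.3,0,0,40,0,0,0],[0.3,0,0,20,0,0,0],[0.3,0,0,0,0,0,0],[0.3,0,0,0,0,0,0]]}}

```text
clock: 24.8
eef_pos: [0.4739, -0.1705, 0.0601]
tool_rot: [0.734, 0.679, -0.001, -0.001]
ft_force: [0.6, 0.3, -2.4]
grip_width: 0.0255
grasp_force: 0.0
```

```bash
python3 -c "
from h import *
st()"
```

```text
t 24.8 eef [ 0.4739 -0.1705  0.0601] stopframe mm [ -52.3 -229.1] toolx dir rel stop 90.33 tilt [-0.002  0.001 -1.   ] F [ 0.6  0.3 -2.4]
```

Call:
{"fn": "move_arm", "kwargs": {"deltas": [[0.3,0,1,20,0,0,0],[0.3,0,1,16,0,0,0],[0.3,0,0,6,0,0,0],[0.3,5,0,2,0,0,0],[0.3,6,0,0,0,0,0],[0.3,6,0,0,0,0,0],[0.3,5,0,0,0,0,0],[0.3,3,0,0,0,0,0],[0.3,2,0,0,0,0,0],[0.3,1,0,0,0,0,0]]}}

```text
clock: 25.63
eef_pos: [0.4791, -0.1433, 0.0169]
tool_rot: [0.735, 0.679, 0.0, 0.0]
ft_force: [0.1, 0.4, -3.0]
grip_width: 0.0255
grasp_force: 0.0
```

```bash
python3 -c "
from h import *
st()"
```

```text
t 25.63 eef [ 0.4791 -0.1433  0.0169] stopframe mm [ -49.4 -201.5] toolx dir rel stop 90.3 tilt [ 0.001 -0.    -1.   ] F [ 0.1  0.4 -3. ]
```

Call:
{"fn": "move_arm", "kwargs": {"deltas": [[0.3,2,0,0,0,0,0],[0.3,2,0,0,0,0,0],[0.3,1,0,0,0,0,0],[0.3,1,0,0,0,0,0]]}}

```text
clock: 25.97
eef_pos: [0.4793, -0.1377, 0.0164]
tool_rot: [0.735, 0.678, -0.0, -0.0]
ft_force: [-0.8, -0.9, -2.5]
grip_width: 0.0255
grasp_force: 0.5
```

Call:
{"fn": "move_arm", "kwargs": {"deltas": [[0.3,1,0,0,0,0,0],[0.3,1,0,0,0,0,0],[0.3,0,0,0,0,0,0]]}}

```text
clock: 26.22
eef_pos: [0.4792, -0.1369, 0.0166]
tool_rot: [0.735, 0.678, -0.001, 0.001]
ft_force: [-1.8, -4.2, -1.6]
grip_width: 0.0255
grasp_force: 2.3
```

Call:
{"fn": "move_arm", "kwargs": {"deltas": [[0.3,1,0,0,0,0,0],[0.3,1,0,0,0,0,0],[0.3,0,0,0,0,0,0]]}}

```text
clock: 26.47
eef_pos: [0.4792, -0.1365, 0.0167]
tool_rot: [0.735, 0.678, -0.003, 0.002]
ft_force: [-2.9, -10.7, -1.6]
grip_width: 0.0256
grasp_force: 4.3
```

Call:
{"fn": "move_arm", "kwargs": {"deltas": [[0.3,1,0,0,0,0,0],[0.3,1,0,0,0,0,0],[0.3,0,0,0,0,0,0]]}}

```text
clock: 26.72
eef_pos: [0.4792, -0.1362, 0.0169]
tool_rot: [0.736, 0.677, -0.004, 0.003]
ft_force: [-3.9, -14.1, -0.5]
grip_width: 0.0256
grasp_force: 6.6
```

Call:
{"fn": "move_arm", "kwargs": {"deltas": [[0.3,-6,0,0,0,0,0],[0.3,-10,0,0,0,0,0],[0.3,-20,0,0,0,0,0],[0.3,-20,0,-10,0,0,0],[0.3,0,0,-40,0,0,0],[0.3,0,0,-40,0,0,0],[0.3,0,0,-40,0,0,0],[0.3,10,-5,-40,0,0,0],[0.3,30,-10,-40,0,0,0],[0.3,40,-10,-30,0,0,0]]}}

```text
clock: 27.55
eef_pos: [0.4604, -0.1198, 0.2471]
tool_rot: [0.736, 0.677, 0.002, 0.002]
ft_force: [1.0, 0.7, -2.4]
grip_width: 0.0257
grasp_force: 0.0
```

Call:
{"fn": "move_arm", "kwargs": {"deltas": [[0.3,40,-10,0,0,0,0],[0.3,20,-10,0,0,0,0],[0.3,0,0,0,0,0,0],[0.3,0,0,0,0,0,0],[0.3,0,0,0,0,0,0]]}}

```text
clock: 27.97
eef_pos: [0.4445, -0.0577, 0.2436]
tool_rot: [0.735, 0.678, 0.0, 0.0]
ft_force: [-0.2, -0.7, -1.7]
grip_width: 0.0258
grasp_force: 0.0
```

```bash
python3 chk.py w10raw.png; python3 - <<'E'
from h import *
W=lambda P:np.c_[C0+np.atleast_2d(P)[:,:2]@RS.T,np.atleast_2d(P)[:,2]]
print(np.round(proj("wrist",W(np.array([[-.052,-.15,.025],[-.052,-.15,.03],[-.052,-.15,.0]]))),1).tolist())
bot.camera("side")
for q in ["weight_500g","weight_200g","weight_100g"]: print(q,[(round(o["conf"],2),np.round(o["rect"]).tolist()) for o in bot.outline_of(q,"side")[:2]])
E
```

```text
t 27.97 eef [ 0.4445 -0.0577  0.2436] stopframe mm [ -91.1 -119.2] toolx dir rel stop 90.27 tilt [ 0.  0. -1.] F [-0.2 -0.7 -1.7]
calculator 0.64 [261.0, 68.0, 103.0, 138.0] [[267, 67], [265, 203], [353, 206], [357, 200], [363, 69]]
corner_stop 0.68 [289.0, 48.0, 94.0, 193.0] [[290, 49], [290, 65], [361, 65], [364, 69], [358, 192], [349, 234], [352, 240], [361, 241], [381, 51]]
weight_500g 0.89 [295.0, 205.0, 37.0, 36.0] [[299, 207], [295, 213], [298, 233], [306, 239], [324, 236], [330, 227], [325, 210]]
74 350 [124, 125, 125, 125, 124, 124, 125, 125, 126, 127, 126, 130, 106, 85, 105, 105, 127, 227, 252, 251, 250, 249, 248, 248, 247, 248, 248, 248]
90 350 [143, 150, 144, 151, 144, 151, 151, 114, 126, 131, 134, 114, 86, 105, 87, 185, 237, 252, 250, 249, 248, 248, 247, 247, 248, 247, 248, 238]
106 350 [130, 132, 129, 127, 128, 129, 125, 127, 128, 129, 117, 88, 91, 101, 216, 248, 252, 250, 249, 248, 248, 247, 248, 247, 247, 248, 226, 229]
122 350 [144, 145, 146, 146, 155, 134, 127, 126, 129, 126, 92, 89, 140, 227, 253, 251, 250, 247, 248, 248, 248, 248, 247, 249, 236, 186, 229, 233]
138
[... 1071 characters left out ...]
 79, 81, 81, 79, 75, 73, 79, 82, 82, 79, 98, 122, 126, 123, 124]
disp 312 [80, 80, 82, 82, 82, 77, 73, 77, 78, 95, 122, 130, 129, 131, 133, 132]
disp 318 [79, 79, 80, 82, 81, 76, 72, 80, 80, 85, 110, 128, 129, 128, 127, 128]
disp 324 [81, 82, 82, 82, 79, 74, 79, 102, 85, 75, 79, 80, 97, 118, 125, 125]
disp 330 [82, 81, 83, 84, 80, 75, 78, 137, 148, 147, 147, 148, 148, 147, 147, 145]
disp 336 [84, 86, 85, 85, 83, 78, 80, 136, 148, 147, 146, 145, 146, 144, 144, 139]
[[311.5, 208.0], [311.9, 209.3], [309.5, 201.6]]
weight_500g [(0.51, [242.0, 210.0, 18.0, 23.0]), (0.16, [225.0, 126.0, 23.0, 39.0])]
weight_200g [(0.53, [222.0, 296.0, 14.0, 17.0])]
weight_100g [(0.62, [271.0, 286.0, 13.0, 14.0])]
```

```bash
python3 -c "
from h import *
print(bot.job_done())"
```

```text
the job is handed in; nothing more can be done
None
```

I handed the job in at about 28 s: the calculator is parked flush against both bars, and the 500 g weight stands upright against its display end, about 5 mm off centre. I placed the weight once, then had to re-press the calculator against the long bar and push the weight home again.

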